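# Snap the lids of the sampling jars home

### The job

Of the three sampling jars with snap-fit lids, two have lids that still stand proud. Take the seating tool out of its dish and, holding it, press it squarely and steadily (no blows) onto each proud lid, its hollow foot over the port so that the port is not pressed, until the lid clicks fully home. Leave the lid that is home already alone, do not touch lids with the robot itself or disturb the other things, and stand the tool upright in its dish again.

Things in the scene. Friction and masses are not known exactly. Their poses are not given: they have to be found in the camera images.
- tool: The seating tool, loose, 0.2 to 0.4 kg, 116 mm tall, upright in its dish at the start. Foot: white cup open downwards, 68 mm across, bore 40 mm across and 22 mm deep: it clears a lid's port, so that the 14 mm wide rim bears on the lid's top face. Above it a disc 68 mm across, from 22 to 32 mm up, then the grip. Origin at the centre of the foot's underside, z up along the grip.
- tool_grip (a point): Middle of the tool's grip, 74 mm above its underside, on its axis: a square aluminium bar 24 x 24 mm from 32 to 116 mm up, its faces square to x and y of the tool.
- dish: Fixed round steel dish, the tool's stand: 104 mm across outside, 96 mm inside, rim 12 mm high, inner floor 4 mm above the bench. Origin at the centre of its underside, bench level.
- jar_a: Fixed sampling jar: steel foot 100 mm across, 8 mm high; clear glass body 84 mm across; black rubber neck sleeve 77 mm across; a glass hose barb juts out 60 mm from the axis along the jar's +x, 45 mm up. Origin on the axis at bench level, z up. Its lid is not home at the start. The three jars differ only in how high the lid stands; they may be anywhere among the other things.
- lid_a: Ribbed blue snap-fit lid of that jar, 80 mm across, 22 mm deep. Origin at the centre of its flat top face, z up: 120 mm (proud) or 110 mm (home) above the bench. A delicate white port, 18 mm across, stands 14 mm up from the middle. Pressed off centre the lid rocks about its origin on springs (about 2 N m per rad).
- seat_a (a joint): How far lid_a is pushed down from its proud place, m: 0 proud, 0.010 home. Snap fit: it resists with about 12 N at first, ever less on the way down, gives way at 0.006, springs home by itself and stays. While proud, 10 mm more of the black neck sleeve shows below the lid than on a lid that is home.
- jar_b: Fixed sampling jar: steel foot 100 mm across, 8 mm high; clear glass body 84 mm across; black rubber neck sleeve 77 mm across; a glass hose barb juts out 60 mm from the axis along the jar's +x, 45 mm up. Origin on the axis at bench level, z up. Its lid is not home at the start. The three jars differ only in how high the lid stands; they may be anywhere among the other things.
- lid_b: Ribbed blue snap-fit lid of that jar, 80 mm across, 22 mm deep. Origin at the centre of its flat top face, z up: 120 mm (proud) or 110 mm (home) above the bench. A delicate white port, 18 mm across, stands 14 mm up from the middle. Pressed off centre the lid rocks about its origin on springs (about 2 N m per rad).
- seat_b (a joint): The same for lid_b: 0 proud, 0.010 home, about 12 N.
- jar_c: Fixed sampling jar: steel foot 100 mm across, 8 mm high; clear glass body 84 mm across; black rubber neck sleeve 77 mm across; a glass hose barb juts out 60 mm from the axis along the jar's +x, 45 mm up. Origin on the axis at bench level, z up. Its lid is home already. The three jars differ only in how high the lid stands; they may be anywhere among the other things.
- lid_c: Ribbed blue snap-fit lid of that jar, 80 mm across, 22 mm deep. Origin at the centre of its flat top face, z up: 110 mm, home from the start, above the bench. A delicate white port, 18 mm across, stands 14 mm up from the middle. Pressed off centre the lid rocks about its origin on springs (about 2 N m per rad).
- port_a: The sample port on lid_a. Origin at the centre of the lid's top face.
- port_b: The same on lid_b.
- cylinder: Bystander, loose: tall glass measuring cylinder, 235 mm high, tube 38 to 44 mm across on a round foot 72 mm across and 10 mm high. Origin under its foot. Too tall to carry the tool over low: go round.
- reagent: Bystander, loose: closed glass jar with a blue screw cap, 125 mm high, 68 mm across. Origin under its base.
- block: Bystander, loose: plain steel block 75 x 55 x 45 mm high. Origin under its base.
- beaker: Bystander, loose: glass beaker 72 mm across, 85 mm high, at the left. Origin under its base.
- spanner: Bystander, loose: steel spanner 170 mm long, lying flat at the right.
- jar_small: Bystander, loose: small closed jar 56 mm across, 85 mm high. Origin under its base.
- stand: Fixed retort stand behind the jars: foot 100 x 160 mm, upright rod 12 mm across to 346 mm, and at 250 mm high a clamp that reaches 150 mm along the stand's +y. Origin under its foot, on the rod's axis.
Mind the look-alikes: they are no part of the job. What is shaped like the tool but yellow is not meant.

How it is judged:
By the outcome, as a careful person would: the job done as asked, in the order asked, and still so for the second after the job is handed in, with the robot touching nothing.
It also fails if it takes over 61 s, if anything falls off the work surface, if the arm or the gripper's body presses on something with over 40 N, if the wrist force passes 120 N, or if a joint passes its speed limit or range.

### The arm

A 7-joint arm with a two-finger parallel gripper is mounted at the origin on the work surface. World frame = base frame: x ahead of the robot, y to its left, z up, the work surface at z = 0. Lengths are in m, angles in rad, forces in N, time in s.
With the tool pointing down it reaches from about 0.425 to 0.875 m from the base axis. Payload 4.7 kg.
Tool frame: the origin (TCP) lies at the very end of the fingers, on their centre line; the grasp point (between the pads) lies ctrl.pinch_z behind it (ctrl.pinch_z is the distance from the TCP to the grasp point, in m); x points along the fingers, y is the direction in which the jaws open and shut, and the axes are right-handed (so a half turn about x gives the same grasp; the last joint's range is limited). The gripper opens to 87 mm and grips with 3 to 60 N. Pads are 19 mm wide; open, the fingers measure 117 mm over their backs; the gripper's body (75 mm by 190 mm) begins 51 mm behind the grasp point.
Start: joints at [1.136, 0.321, -0.07, 1.45, 0.023, 1.371, -0.057], TCP at [0.282, -0.586, 0.223] pointing down, gripper open.
Joint ranges: [-2.86, 2.86], [-0.3, 2.09], [-1.38, 1.24], [0.06, 2.45], [-1.56, 4.7], [0.09, 2.05], [-2.69, 2.69]. Speed limits (rad/s): [2.57, 2.57, 3.14, 3.14, 3.14, 3.14, 3.14].

### API

Orientations are given as a rotation vector (axis times angle).
In Python, from bench import get_state, get_image, camera_info, order, ctrl gives the robot as it stands.
- The arm moves only by the tool jog_arm, never from a script. Its arguments are lists of equal length, an entry for each row: "claw": the finger opening in mm, from 0 to 87; "xyz": the shift along the tool's x, y, z in mm, a list of three; "roll": the turn about the tool's x in degrees. In form: {"claw": [claw, ...], "xyz": [[tx, ty, tz], ...], "roll": [roll, ...]}. A call has 1 to 5 rows; each row is the pose to reach, as a shift and turn from the pose measured when the call began, along the tool's axes at that moment; what a row does not reach only later rows make up. A row lasts 1/10 s, in which the tool goes at most 50 mm and 8.59 degrees, less where a joint would pass 70% of its speed; a pose out of reach is approached as far as the arm can. A call with a gripper value outside its range is refused whole. The fingers move at their own pace and stop on an object; "force" is the grip in N (left out, the last holds). Time passes only in rows, so rows that repeat a pose let the fingers close. It gives the time, the measured TCP pose, the force and the opening at its end, in the units of the state.
- get_state(): the state, without advancing time (a new reading comes with each control period).
- get_image(name): name is "scene" or "top" or "wrist"; returns (picture, depth): 480x640x3 uint8, red, green, blue; 480x640 float32, m along the optical axis (not along the pixel's ray), 0 where there is no reading.
- camera_info(name): a dict with "intrinsics" (3x3 intrinsics, pixels), "rvec" (rotation vector, rad) and "tvec" (3), from world to camera coordinates, as OpenCV has them; the wrist camera has in their place "tool_from_camera" (4x4, takes a point from camera to tool coordinates, whose origin is the TCP and whose axes are the tool frame's). Camera axes: x right, y down, z forward; pixel columns grow to the right and rows downward; lengths in m; the calibration is good to about 2 mm. A picture is of the moment at which its call begins: read the wrist's pose just before it. camera_info takes no time and is no camera call.
- order.close_job(): hands the job in, once; it reports no verdict.
The state is a dict: "time": time; "joint_positions": joint angles; "qd": joint speeds; "joint_torque": joint torques, N m; "position": TCP position; "tool_rot": TCP orientation; "ft_force": force on the tool from outside, world axes, zero at the start; "torque": the same for the moment, N m; "grip_width": opening from 0.0 (shut) to 1.0 (fully open).
Only numpy, scipy, OpenCV 4.12 (cv2) and the standard library are available. Lean on these libraries where they do the work, as an engineer would, in place of code of your own. Each camera call takes 0.05 s, during which the arm holds its last target. There are 200 camera calls.

## Working session

There is one attempt and no reset: what is moved stays moved. The work goes in short steps, Python scripts to look and compute and a tool call to move; the robot and the scene stay as the last step left them, time stands still between calls to the robot, and variables do not carry over. Pictures are saved under pics/ and viewed, about 8 in all and at most 12, crops included, and the job is handed in when it is done.

Besides the shell and the picture viewer there is one more tool, called after ">>>" as name([rows], argument=value, ...), one row to a line, values as JSON. jog_arm: Moves the arm, as the interface text tells. Its arguments: {"type":"object","properties":{"claw":{"type":"array"},"xyz":{"type":"array"},"roll":{"type":"array"},"force":{"type":"number"}},"required":["claw","xyz","roll"]}

```bash
mkdir -p pics; cat > h.py <<'E'
import numpy as np, cv2
from bench import get_state, get_image, camera_info, order, ctrl
def cam(name, st=None):
    i=camera_info(name); K=np.array(i["intrinsics"])
    if "rvec" in i:
        R=cv2.Rodrigues(np.array(i["rvec"],float))[0]; t=np.array(i["tvec"],float).ravel()
        return K,R.T,-R.T@t           # cam->world
    T=np.array(i["tool_from_camera"]); Rt=cv2.Rodrigues(np.array(st["tool_rot"],float))[0]
    return K,Rt@T[:3,:3],Rt@T[:3,3]+np.array(st["position"])
def ray(c,u,v,z):
    K,R,o=c; d=R@np.linalg.solve(K,[u,v,1.]); return o+d*(z-o[2])/d[2]
def cloud(c,D):
    K,R,o=c; v,u=np.indices(D.shape); p=np.stack([u,v,np.ones_like(u)],-1)@np.linalg.inv(K).T
    return (p*D[...,None])@R.T+o
def snap(name,fn):
    st=get_state(); im,D=get_image(name); cv2.imwrite(f'pics/{fn}.png',im[...,::-1]); np.savez(f'pics/{fn}.npz',im=im,D=D)
    return im,D,cam(name,st),st
E
python3 - <<'E'
from h import *
for n in ("scene","top"):
    im,D,c,st=snap(n,n+"1"); print(n,c[2].round(3),c[1][:,2].round(2),(D>0).mean())
print(ctrl.pinch_z, st)
R=cv2.Rodrigues(np.array(st["tool_rot"]))[0]; print(R.round(3)); print(np.array(camera_info("wrist")["tool_from_camera"]).round(3))
E
```

```text
scene [1.277 0.005 1.013] [-0.62 -0.01 -0.79] 0.995986328125
top [ 0.331 -0.012  1.405] [ 0.17  0.02 -0.99] 0.99587890625
0.0187 {'time': 0.05, 'joint_positions': array([ 1.13609507,  0.32179341, -0.07006931,  1.45166356,  0.0226283 ,
        1.37082058, -0.05693322]), 'qd': array([ 1.10711123e-03,  2.23893700e-04,  2.12982619e-05, -2.12161196e-03,
        1.64988329e-03,  4.32933910e-04, -5.61639134e-04]), 'joint_torque': array([ 9.79881697e-04, -4.92989087e+01, -4.05732645e-01, -3.13702333e+01,
       -6.41794712e-02,  3.97536659e-02,  8.82400218e-05]), 'position': array([ 0.28172094, -0.58515824,  0.22148638]), 'tool_rot': array([ 1.97262019,  0.4521935 , -1.9737341 ]), 'ft_force': array([-0.37612194,  0.4620817 ,  0.34723973]), 'torque': array([ 0.06358449, -0.02540027,  0.02211694]), 'grip_width': 1.0025273971606774}
[[-0.001  0.434 -0.901]
 [ 0.002 -0.901 -0.434]
 [-1.    -0.002  0.   ]]
[[-0.    -0.248  0.969 -0.162]
 [ 1.    -0.     0.     0.   ]
 [ 0.     0.969  0.248 -0.067]
 [ 0.     0.     0.     1.   ]]
```

View pics/scene1.png

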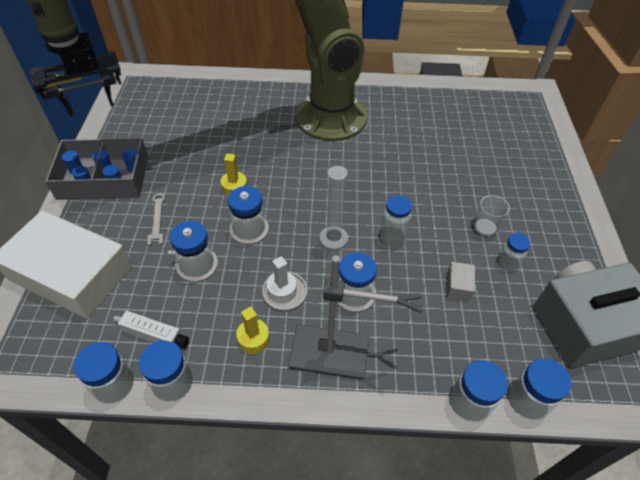

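View pics/top1.png

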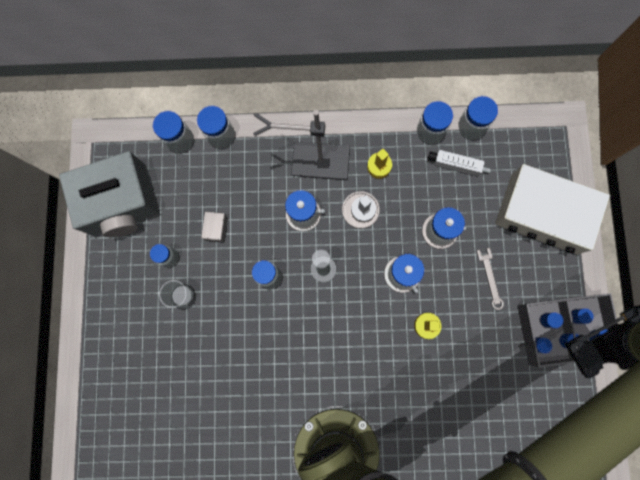

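The pictures show three ported jars, at top px (302,206), (447,223) and (407,269), and the white tool in its dish at (362,208). There are yellow look-alikes at (380,163) and (428,326). The stand's clamp is next to the first jar. Next I measure.

```bash
cat > m.py <<'E'
from h import *
C={}
def lidpts(n):
    f=np.load(f'pics/{n}1.npz'); im,D=f['im'],f['D']; c=cam(n); P=cloud(c,D)
    hsv=cv2.cvtColor(im,cv2.COLOR_RGB2HSV)
    m=((hsv[...,0]>100)&(hsv[...,0]<125)&(hsv[...,1]>150)).astype(np.uint8)
    return im,D,c,P,hsv,m
seeds={'top':[(302,206),(447,223),(407,269)],'scene':[(357,268),(188,237),(245,202)]}
for n in ('top','scene'):
    im,D,c,P,hsv,m=lidpts(n)
    k,lab,s,ce=cv2.connectedComponentsWithStats(m)
    for sd in seeds[n]:
        win=lab[sd[1]-12:sd[1]+13,sd[0]-12:sd[0]+13]; l=np.bincount(win[win>0]).argmax()
        p=P[(lab==l)]; z=p[:,2]; zt=np.median(z[z>np.percentile(z,50)]); tp=p[abs(z-zt)<.006]
        (x,y),r=cv2.minEnclosingCircle((tp[:,:2]*1000).astype(np.float32))
        print(n,sd,'area',s[l][4],'ztop',zt.round(4),'enc',round(x),round(y),'r',round(r,1),'med',tp[:,:2].mean(0).round(4))
    # white things near tool
    w=((hsv[...,1]<40)&(hsv[...,2]>150))
    reg=w&(P[...,2]>.08)&(P[...,2]<.16)&(P[...,0]>.4)&(P[...,0]<.95)&(abs(P[...,1])<.4)
    k,lab,s,ce=cv2.connectedComponentsWithStats(reg.astype(np.uint8))
    for i in range(1,k):
        if s[i][4]>8:
            p=P[lab==i]; print('  white',ce[i].round(),s[i][4],p.mean(0).round(4),p.min(0).round(3),p.max(0).round(3))
    # all objects above z
    reg=(P[...,2]>.03)&(P[...,0]>.35)&(P[...,0]<1)&(abs(P[...,1])<.5)
    k,lab,s,ce=cv2.connectedComponentsWithStats(reg.astype(np.uint8))
    for i in range(1,k):
        if s[i][4]>60:
            p=P[lab==i]; print('  obj',ce[i].round(),s[i][4],np.median(p,0).round(3),p.min(0).round(3),p.max(0).round(3))
a=cv2.imread('pics/scene1.png')[170:320,140:420]; b=cv2.imread('pics/top1.png')[110:300,240:480]
a=cv2.resize(a,None,fx=2.8,fy=2.8,interpolation=2); cv2.imwrite('pics/c1.png',a)
E
python3 m.py
```

```text
top (302, 206) area 638 ztop 0.1124 enc 639 73 r 40.0 med [0.6395 0.0738]
top (447, 223) area 694 ztop 0.1222 enc 579 -306 r 40.5 med [ 0.5788 -0.305 ]
top (407, 269) area 702 ztop 0.1223 enc 462 -195 r 39.6 med [ 0.4613 -0.1949]
  white [365. 201.] 89 [ 0.6441 -0.0949  0.1196] [ 0.63  -0.11   0.104] [ 0.66  -0.079  0.124]
  white [300. 204.] 31 [0.6388 0.0734 0.1218] [0.632 0.066 0.115] [0.645 0.082 0.13 ]
  white [449. 222.] 32 [ 0.5786 -0.3047  0.1324] [ 0.572 -0.312  0.124] [ 0.586 -0.297  0.142]
  white [408. 269.] 32 [ 0.461  -0.1948  0.1316] [ 0.454 -0.202  0.122] [ 0.467 -0.187  0.138]
  white [185. 294.] 25 [0.4182 0.3803 0.0849] [0.4   0.376 0.08 ] [0.436 0.388 0.09 ]
  obj [478. 115.] 1094 [ 0.874 -0.41   0.111] [ 0.843 -0.459  0.03 ] [ 0.926 -0.375  0.122]
  obj [435. 120.] 1035 [ 0.863 -0.293  0.111] [ 0.833 -0.338  0.03 ] [ 0.916 -0.256  0.121]
  obj [214. 124.] 1043 [0.873 0.303 0.112] [0.843 0.268 0.03 ] [0.926 0.349 0.122]
  obj [298. 128.] 754 [0.793 0.036 0.256] [0.776 0.004 0.03 ] [0.834 0.176 0.352]
  obj [171. 129.] 1075 [0.863 0.421 0.111] [0.833 0.388 0.03 ] [
[... 2613 characters left out ...]
35 ]
  obj [281. 280.] 808 [ 0.652 -0.093  0.04 ] [ 0.614 -0.127  0.03 ] [ 0.679 -0.061  0.124]
  obj [462. 278.] 753 [0.613 0.318 0.046] [0.567 0.289 0.03 ] [0.648 0.352 0.053]
  obj [551. 300.] 730 [0.682 0.492 0.083] [0.652 0.482 0.03 ] [0.718 0.5   0.122]
  obj [252. 330.] 866 [ 0.777 -0.142  0.036] [ 0.738 -0.178  0.03 ] [ 0.804 -0.111  0.122]
  obj [160. 355.] 3269 [ 0.87  -0.304  0.084] [ 0.737 -0.433  0.03 ] [ 0.918 -0.257  0.121]
  obj [102. 370.] 2377 [ 0.897 -0.407  0.112] [ 0.845 -0.458  0.03 ] [ 0.928 -0.376  0.119]
  obj [542. 387.] 2435 [0.887 0.418 0.112] [0.835 0.387 0.03 ] [0.918 0.47  0.119]
  obj [480. 388.] 2296 [0.899 0.301 0.113] [0.845 0.268 0.03 ] [0.928 0.35  0.12 ]
```

View pics/c1.png

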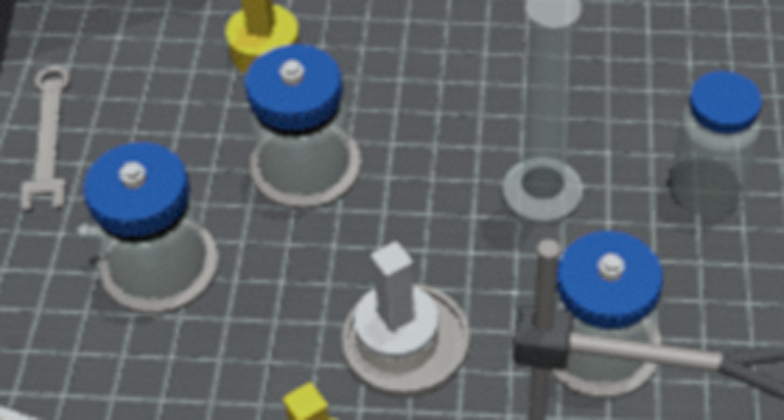

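The home lid is at (0.640, 0.074). The proud lids, about 10 mm higher in both views, are at (0.579, -0.306) and (0.462, -0.195). Next I get the tool yaw and a helper for move numbers.

```bash
cat >> h.py <<'E'
def plan(xyz,yaw=None,st=None):
    """shift (mm) along tool axes, roll (deg) to TCP xyz pointing down, jaw axis yaw (deg, mod 180)"""
    st=st or get_state(); R=cv2.Rodrigues(np.array(st["tool_rot"],float))[0]
    d=R.T@(np.array(xyz)-st["position"])*1000; cur=np.degrees(np.arctan2(R[1,1],R[0,1]))
    r=None if yaw is None else -((yaw-cur+90)%180-90)   # tool x points down -> roll opposite to yaw
    print('pos',np.round(st["position"],4),'yaw',cur.round(1),'tilt',(R[:,0]).round(3),'shift',d.round(1),'roll',r,'t',round(st["time"],2),'F',np.round(st["ft_force"],1),'w',round(st["grip_width"]*87,1))
E
python3 - <<'E'
from h import *
for n in ('top','scene'):
    f=np.load(f'pics/{n}1.npz'); im,D=f['im'],f['D']; P=cloud(cam(n),D)
    m=(abs(P[...,0]-.644)<.03)&(abs(P[...,1]+.095)<.03)&(P[...,2]>.116)
    print(n,m.sum(),P[m].mean(0),cv2.minAreaRect((P[m][:,:2]*1000).astype(np.float32)))
    m=(abs(P[...,0]-.644)<.05)&(abs(P[...,1]+.095)<.05)&(abs(P[...,2]-.037)<.006)
    print('disc',m.sum(),P[m].mean(0),cv2.minEnclosingCircle((P[m][:,:2]*1000).astype(np.float32)))
    m=(abs(P[...,0]-.644)<.07)&(abs(P[...,1]+.095)<.07)&(abs(P[...,2]-.012)<.006)
    print('dish',m.sum(),cv2.minEnclosingCircle((P[m][:,:2]*1000).astype(np.float32)))
plan((.644,-.095,.25),0)
E
```

```text
top 76 [ 0.6446552  -0.09489106  0.12042632] ((644.6751098632812, -94.2824478149414), (24.34595489501953, 24.817832946777344), 34.314815521240234)
disc 296 [ 0.63856377 -0.09321152  0.03648132] ((644.7686157226562, -94.63409423828125), 34.18610382080078)
dish 346 ((647.472900390625, -97.50149536132812), 88.01539611816406)
scene 116 [ 0.64502322 -0.09424646  0.12078402] ((644.34619140625, -94.2907485961914), (25.411083221435547, 24.07141876220703), 35.783416748046875)
disc 428 [ 0.65230993 -0.09311653  0.03715809] ((644.408935546875, -93.60595703125), 34.95521926879883)
dish 502 ((655.51513671875, -93.31851196289062), 78.89652252197266)
pos [ 0.2818 -0.5852  0.2216] yaw -64.3 tilt [-0.001  0.001 -1.   ] shift [ -28.  -284.5 -539.1] roll -64.28279831854107 t 0.1 F [-0.7 -0.   1. ] w 87.2
```

>>> jog_arm([
  [-10, -19, -36],
  [-10, -38, -72],
  [-10, -57, -108],
  [-10, -76, -144],
  [-10, -95, -180],
], claw=[87, 87, 87, 87, 87], roll=[0, 0, 0, 0, 0])

```text
time: 0.6
position: [0.4033, -0.4199, 0.2313]
tool_rot: [1.972, 0.453, -1.974]
ft_force: [1.0, -0.2, -0.3]
grip_width: 0.997
```

>>> jog_arm([
  [-10, -19, -36],
  [-10, -38, -72],
  [-10, -57, -108],
  [-10, -76, -144],
  [-10, -95, -180],
], claw=[87, 87, 87, 87, 87], roll=[0, 0, 0, 0, 0])

```text
time: 1.1
position: [0.5248, -0.2547, 0.2411]
tool_rot: [1.972, 0.453, -1.975]
ft_force: [0.7, -1.3, 0.1]
grip_width: 1.0
```

>>> jog_arm([
  [-5, -19, -36],
  [-5, -38, -72],
  [-5, -57, -108],
  [-5, -76, -144],
  [-5, -95, -180],
], claw=[87, 87, 87, 87, 87], roll=[0, 0, -3, -6, -9])

```text
time: 1.6
position: [0.6463, -0.0898, 0.2457]
tool_rot: [1.874, 0.591, -1.877]
ft_force: [2.0, -0.2, -0.5]
grip_width: 1.001
```

```bash
cat > w.py <<'E'
from h import *
import sys
fn=sys.argv[1]
im,D,c,st=snap("wrist",fn); P=cloud(c,D)
plan((.644,-.095,.25),-55,st)
for nm,zl,zh in (('grip top',.112,.128),('disc',.03,.044)):
    m=((abs(P[...,0]-.644)<.05)&(abs(P[...,1]+.095)<.05)&(P[...,2]>zl)&(P[...,2]<zh)).astype(np.uint8)
    k,lab,s,ce=cv2.connectedComponentsWithStats(m)
    if k<2: continue
    m=lab==1+s[1:,4].argmax(); q=(P[m][:,:2]*1000).astype(np.float32)
    print(nm,m.sum(),P[m].mean(0).round(4),cv2.minAreaRect(q),cv2.minEnclosingCircle(q))
E
python3 w.py w1
```

```text
pos [ 0.6463 -0.0898  0.2457] yaw -55.2 tilt [-0.003  0.002 -1.   ] shift [-4.3  2.9  4.8] roll -0.18991681910202374 t 1.6 F [ 2.  -0.2 -0.5] w 87.1
grip top 733 [ 0.6436 -0.0953  0.1197] ((642.8795166015625, -95.83934020996094), (24.654088973999023, 23.206144332885742), 35.336456298828125) ((643.085205078125, -95.82854461669922), 15.806883811950684)
disc 1830 [ 0.6487 -0.0917  0.0361] ((644.8229370117188, -94.4108657836914), (61.95744705200195, 66.82496643066406), 36.438316345214844) ((642.8464965820312, -96.09646606445312), 33.97909164428711)
```

View pics/w1.png

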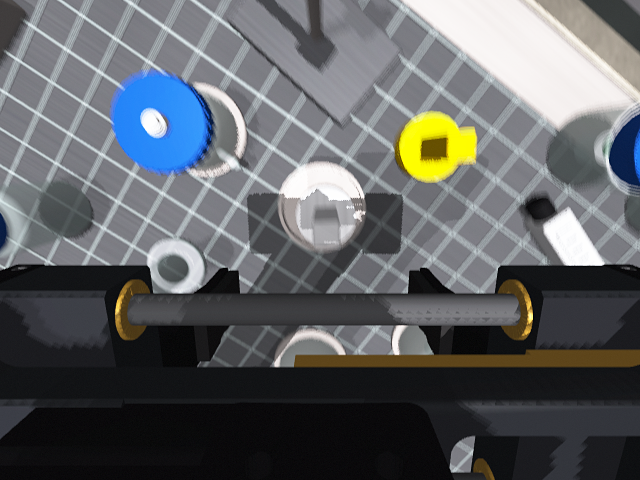

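The wrist view shows the tool at px (322,205), between the jaws, with the home jar at left and the yellow one at right. The views agree on grip centre (0.6437, -0.095) and top at 0.120. I'll descend and grip.

>>> jog_arm([
  [20, 3, 5],
  [50, 3, 5],
  [80, 3, 5],
  [110, 3, 5],
  [110, 3, 5],
], claw=[87, 87, 87, 87, 87], roll=[0, 0, 0, 0, 0])

```text
time: 2.15
position: [0.6432, -0.085, 0.1298]
tool_rot: [1.866, 0.611, -1.878]
ft_force: [-0.7, -0.6, -0.1]
grip_width: 1.002
```

```bash
python3 -c "
from h import *
plan((.6437,-.095,.065),-54.7)"
```

```text
pos [ 0.6432 -0.085   0.1298] yaw -54.5 tilt [-0.01  0.01 -1.  ] shift [64.7  9.4  5.3] roll 0.16285257143138665 t 2.15 F [-0.7 -0.6 -0.1] w 87.1
```

>>> jog_arm([
  [0, 9, 5],
  [0, 9, 5],
  [0, 9, 5],
], claw=[87, 87, 87], roll=[0, 0, 0])

```text
time: 2.45
position: [0.6453, -0.0964, 0.1313]
tool_rot: [1.869, 0.608, -1.876]
ft_force: [-0.4, 0.7, 1.0]
grip_width: 1.001
```

```bash
python3 -c "
from h import *
print(get_state()['joint_positions'].round(3),get_state()['qd'].round(3))
plan((.6437,-.095,.065),-54.7)"
```

```text
[ 0.452  0.423 -0.44   1.536  0.177  1.231 -0.968] [-0.008 -0.004 -0.012  0.003 -0.005 -0.005 -0.002]
pos [ 0.6453 -0.0964  0.1313] yaw -54.6 tilt [-0.007  0.01  -1.   ] shift [66.3 -1.2  0.5] roll 0.0632748617094876 t 2.45 F [-0.4  0.7  1. ] w 87.1
```

>>> jog_arm([
  [15, -1, 0],
  [35, -1, 0],
  [55, -1, 0],
  [66, -1, 0],
  [66, -1, 0],
], claw=[87, 87, 87, 87, 87], roll=[0, 0, 0, 0, 0])

```text
time: 2.95
position: [0.6428, -0.0945, 0.0633]
tool_rot: [1.866, 0.61, -1.88]
ft_force: [0.5, -0.1, -0.3]
grip_width: 0.995
```

```bash
python3 -c "
from h import *
plan((.6437,-.095,.065),-54.7)"; python3 w.py w2
```

```text
pos [ 0.6428 -0.0945  0.0633] yaw -54.6 tilt [-0.011  0.01  -1.   ] shift [-1.8  0.9 -0.4] roll 0.08437561230547885 t 2.95 F [ 0.5 -0.1 -0.3] w 86.6
pos [ 0.6428 -0.0945  0.0633] yaw -54.6 tilt [-0.011  0.01  -1.   ] shift [-186.7   -1.7   -0.2] roll 0.384375612305476 t 2.95 F [ 0.5 -0.1 -0.3] w 86.6
grip top 1997 [ 0.6461 -0.0933  0.1199] ((644.2552490234375, -94.74687194824219), (17.209552764892578, 24.190677642822266), 37.26423645019531) ((643.771240234375, -95.2859115600586), 14.183883666992188)
disc 5794 [ 0.6523 -0.0895  0.036 ] ((650.552001953125, -90.41584777832031), (49.04591751098633, 67.07261657714844), 35.73078918457031) ((643.0382080078125, -95.73136138916016), 33.932655334472656)
```

>>> jog_arm([
  [-2, 1, 0],
  [-2, 1, 0],
  [-2, 1, 0],
  [-2, 1, 0],
  [-2, 1, 0],
], claw=[40, 25, 15, 15, 15], roll=[0, 0, 0, 0, 0], force=50)

```text
time: 3.5
position: [0.6446, -0.0955, 0.067]
tool_rot: [1.868, 0.609, -1.877]
ft_force: [-0.3, -0.2, -0.2]
grip_width: 0.635
```

>>> jog_arm([
  [0, 0, 0],
  [0, 0, 0],
  [0, 0, 0],
  [-5, 0, 0],
  [-10, 0, 0],
], claw=[15, 15, 15, 15, 15], roll=[0, 0, 0, 0, 0])

```text
time: 4.0
position: [0.6441, -0.0955, 0.0767]
tool_rot: [1.867, 0.61, -1.878]
ft_force: [0.3, 0.1, -3.4]
grip_width: 0.273
```

>>> jog_arm([
  [-20, 0, 0],
  [-55, 0, 0],
  [-90, 0, 0],
  [-125, 0, 0],
  [-150, 0, 0],
], claw=[15, 15, 15, 15, 15], roll=[0, 0, 0, 0, 0])

```text
time: 4.5
position: [0.646, -0.097, 0.2295]
tool_rot: [1.869, 0.608, -1.876]
ft_force: [0.1, -0.1, -2.9]
grip_width: 0.274
```

>>> jog_arm([
  [0, 0, 0],
  [0, 0, 0],
], claw=[15, 15], roll=[0, 0])

```text
time: 4.7
position: [0.646, -0.097, 0.2294]
tool_rot: [1.869, 0.608, -1.875]
ft_force: [-1.1, 0.4, -3.4]
grip_width: 0.275
```

```bash
cat > held.py <<'E'
from h import *
import sys
# where the held tool's foot is, relative to the tool frame, from scene+top depth clouds
st=get_state(); R=cv2.Rodrigues(np.array(st["tool_rot"],float))[0]; p0=np.array(st["position"])
plan((.579,-.306,.24),-54.7,st)
for n in ('scene','top','wrist'):
    im,D,c,s2=snap(n,sys.argv[1]+n); P=(cloud(c,D)-p0)@R   # tool coords
    hsv=cv2.cvtColor(im,cv2.COLOR_RGB2HSV)
    r=np.hypot(P[...,1],P[...,2])
    m=(r<.06)&(P[...,0]>.02)&(P[...,0]<.08)&(D>0)&(hsv[...,1]<60)
    q=P[m]
    if len(q)<20: print(n,len(q)); continue
    mm=m&(abs(P[...,0]-np.percentile(q[:,0],3))<.005)
    print(n,len(q),'x range',np.percentile(q[:,0],[1,50,99]).round(4))
    q=q[(q[:,0]>.036)]
    (a,b),rr=cv2.minEnclosingCircle((q[:,1:]*1000).astype(np.float32)); print('  circle',round(a,1),round(b,1),'r',round(rr,1))
    f=P[m&(P[...,0]>.024)&(P[...,0]<.038)]
    if n!='scene' and len(f)>200:
        A=np.c_[f[:,1:],np.ones(len(f))]; co=np.linalg.lstsq(A,f[:,0],rcond=None)[0]; print('  disc plane slope',co.round(4),len(f))
E
python3 held.py h1
```

```text
pos [ 0.646  -0.097   0.2294] yaw -54.6 tilt [-0.007  0.01  -1.   ] shift [-12.2 131.5 175.7] roll 0.08869418191679301 t 4.7 F [-1.1  0.4 -3.4] w 23.9
scene 780 x range [0.0212 0.0337 0.0639]
  circle -1.3 -2.0 r 35.0
top 21 x range [0.0317 0.0456 0.0657]
  circle -30.3 8.5 r 9.8
wrist 5263 x range [0.0223 0.0363 0.0648]
  circle -0.4 1.8 r 33.9
  disc plane slope [ 0.0021 -0.008   0.0358] 4618
```

>>> jog_arm([
  [-5, 20, 27],
  [-8, 55, 73],
  [-8, 90, 120],
  [-8, 120, 160],
  [-8, 132, 176],
], claw=[15, 15, 15, 15, 15], roll=[0, 0, 0, 0, 0])

```text
time: 5.35
position: [0.5749, -0.3109, 0.2313]
tool_rot: [1.864, 0.608, -1.886]
ft_force: [-0.0, -0.3, -4.0]
grip_width: 0.269
```

>>> jog_arm([
  [0, 0, 0],
  [0, 0, 0],
], claw=[15, 15], roll=[0, 0])

```text
time: 5.55
position: [0.5729, -0.3126, 0.2288]
tool_rot: [1.865, 0.608, -1.893]
ft_force: [-0.5, 0.1, -2.8]
grip_width: 0.271
```

```bash
python3 held.py h2; python3 - <<'E'
import cv2
a=cv2.imread('pics/h2scene.png')[130:330,120:340]; a=cv2.resize(a,(440,400),interpolation=2)
b=cv2.resize(cv2.imread('pics/h2wrist.png'),(360,270)); import numpy as np
c=np.zeros((400,800,3),np.uint8); c[:,:440]=a; c[:270,440:]=b; cv2.imwrite('pics/c2.png',c)
E
```

```text
pos [ 0.5729 -0.3126  0.2288] yaw -55.1 tilt [-0.018  0.011 -1.   ] shift [-11.2  -2.2  -8.7] roll -0.3619398723747054 t 5.55 F [-0.5  0.1 -2.8] w 23.6
scene 743 x range [0.022  0.0338 0.0635]
  circle -0.5 -3.5 r 33.8
top 2
wrist 5190 x range [0.0225 0.0328 0.0616]
  circle -2.9 -20.7 r 29.2
  disc plane slope [-0.0013 -0.0082  0.0325] 4635
```

View pics/c2.png

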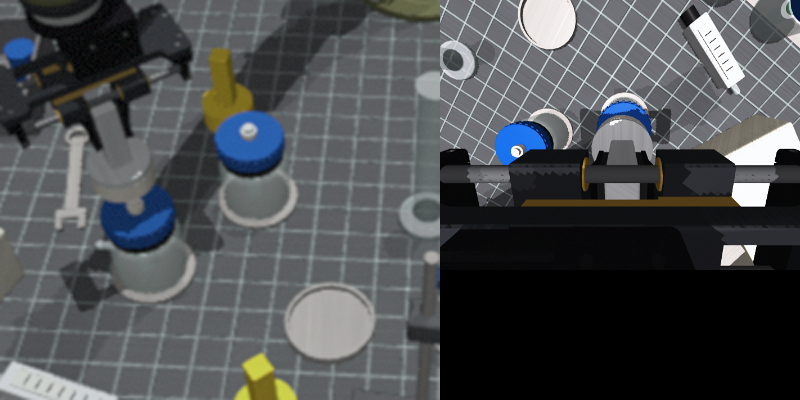

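The held tool is above the first proud lid, and the port is visible under the foot's near edge (px 135,207 in the crop). The foot is about 7 mm off toward -x and -y, so I correct that and then lower to just above the lid.

>>> jog_arm([
  [0, 0, -4],
  [0, 0, -8],
  [0, 0, -8],
  [0, 0, -8],
  [0, 0, -8],
], claw=[15, 15, 15, 15, 15], roll=[0, 0, 0, 0, 0])

```text
time: 6.2
position: [0.5822, -0.3037, 0.2305]
tool_rot: [1.863, 0.613, -1.885]
ft_force: [-0.6, -0.1, -1.9]
grip_width: 0.275
```

```bash
python3 held.py h3; python3 - <<'E'
from h import *
# world-frame comparison of foot and lid in same scene view
f=np.load('pics/h3scene.npz'); P=cloud(cam('scene'),f['D']); hsv=cv2.cvtColor(f['im'],cv2.COLOR_RGB2HSV)
near=(np.hypot(P[...,0]-.58,P[...,1]+.306)<.07)
b=near&(hsv[...,0]>100)&(hsv[...,0]<125)&(hsv[...,1]>150)&(P[...,2]>.1)
w=near&(hsv[...,1]<60)&(P[...,2]>.155)&(P[...,2]<.197)
for m in (b,w):
    q=(P[m][:,:2]*1000).astype(np.float32); print(m.sum(),cv2.minEnclosingCircle(q),P[m][:,2].min(),P[m][:,2].max())
E
```

```text
pos [ 0.5822 -0.3037  0.2305] yaw -54.6 tilt [-0.015  0.012 -1.   ] shift [-9.5 -0.1  4. ] roll 0.05166675768499829 t 6.2 F [-0.6 -0.1 -1.9] w 24.0
scene 749 x range [0.023  0.034  0.0641]
  circle -0.3 -3.8 r 33.6
top 3
wrist 5224 x range [0.0225 0.034  0.0627]
  circle -0.9 -15.9 r 29.4
  disc plane slope [-0.0016 -0.0072  0.0337] 4629
666 ((588.3925170898438, -315.3421325683594), 52.35062026977539) 0.1002152854180256 0.41067970224630257
421 ((583.678955078125, -301.9410400390625), 35.01582336425781) 0.16441206184514046 0.19699671737628177
```

>>> jog_arm([
  [0, 1, 3],
  [0, 1, 3],
  [12, 1, 3],
  [24, 1, 3],
  [24, 1, 3],
], claw=[15, 15, 15, 15, 15], roll=[0, 0, 0, 0, 0])

```text
time: 6.85
position: [0.5782, -0.3055, 0.2031]
tool_rot: [1.861, 0.617, -1.89]
ft_force: [-1.1, -0.2, -2.5]
grip_width: 0.268
```

```bash
cat > al.py <<'E'
from h import *
import sys
x,y,fn=float(sys.argv[1]),float(sys.argv[2]),sys.argv[3]
plan((x,y,.2))
im,D,c,st=snap('scene',fn); zu=st["position"][2]-.064
P=cloud(c,D); hsv=cv2.cvtColor(im,cv2.COLOR_RGB2HSV)
near=np.hypot(P[...,0]-x,P[...,1]-y)<.055
b=near&(hsv[...,0]>100)&(hsv[...,0]<125)&(hsv[...,1]>150)&(P[...,2]>.095)&(P[...,2]<.13)
w=near&(hsv[...,1]<60)&(P[...,2]>zu-.003)&(P[...,2]<zu+.035)&(P[...,2]>.122)
for m in (b,w):
    q=(P[m][:,:2]*1000).astype(np.float32); e=cv2.minEnclosingCircle(q); print(m.sum(),np.round(e[0],1),round(e[1],1),'z',P[m][:,2].min().round(4),P[m][:,2].max().round(4))
cv2.imwrite(f'pics/{fn}c.png',cv2.resize(im[150:270,150:290,::-1],None,fx=4,fy=4,interpolation=2))
E
python3 al.py .579 -.306 a1
```

```text
pos [ 0.5782 -0.3055  0.2031] yaw -54.7 tilt [-0.02   0.014 -1.   ] shift [ 3.1  1.  -0.4] roll None t 6.85 F [-1.1 -0.2 -2.5] w 23.4
472 [ 583.7 -303.3] 39.9 z 0.0957 0.126
679 [ 578.7 -303.5] 34.9 z 0.1365 0.174
```

View pics/a1c.png

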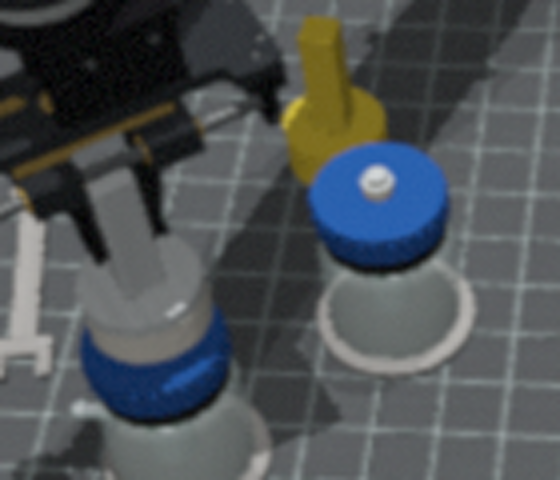

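The foot sits over the lid, about 2 mm short along jaw +y. I'll correct that and lower it slowly.

>>> jog_arm([
  [0, 2, 0],
  [4, 2, 0],
  [9, 2, 0],
  [13, 2, 0],
  [13, 2, 0],
], claw=[15, 15, 15, 15, 15], roll=[0, 0, 0, 0, 0])

```text
time: 7.4
position: [0.5792, -0.3069, 0.1903]
tool_rot: [1.861, 0.617, -1.89]
ft_force: [-0.6, 0.3, -2.1]
grip_width: 0.272
```

>>> jog_arm([
  [1, 0, 0],
  [2, 0, 0],
  [3, 0, 0],
  [4, 0, 0],
  [4, 0, 0],
], claw=[15, 15, 15, 15, 15], roll=[0, 0, 0, 0, 0])

```text
time: 7.9
position: [0.5792, -0.3069, 0.1864]
tool_rot: [1.861, 0.616, -1.89]
ft_force: [0.4, 0.2, -2.0]
grip_width: 0.272
```

```bash
python3 al.py .579 -.306 a2
```

```text
pos [ 0.5792 -0.3069  0.1864] yaw -54.7 tilt [-0.02   0.014 -1.   ] shift [-13.6  -1.1  -0.3] roll None t 7.9 F [ 0.4  0.2 -2. ] w 23.7
321 [ 582.9 -303.9] 40.1 z 0.0955 0.1251
650 [ 580.4 -304.5] 36.1 z 0.1224 0.1573
```

>>> jog_arm([
  [1, 0, 0],
  [2, 0, 0],
  [3, 0, 0],
  [4, 0, 0],
  [4, 0, 0],
], claw=[15, 15, 15, 15, 15], roll=[0, 0, 0, 0, 0])

```text
time: 8.45
position: [0.5792, -0.3068, 0.1841]
tool_rot: [1.861, 0.615, -1.889]
ft_force: [-2.5, 0.1, 3.5]
grip_width: 0.275
```

>>> jog_arm([
  [1, 0, 0],
  [2, 0, 0],
  [3, 0, 0],
  [3, 0, 0],
  [3, 0, 0],
], claw=[15, 15, 15, 15, 15], roll=[0, 0, 0, 0, 0])

```text
time: 8.95
position: [0.5789, -0.3068, 0.1797]
tool_rot: [1.861, 0.616, -1.89]
ft_force: [0.4, 0.1, -3.1]
grip_width: 0.276
```

>>> jog_arm([
  [1, 0, 0],
  [2, 0, 0],
  [3, 0, 0],
  [4, 0, 0],
  [4, 0, 0],
], claw=[15, 15, 15, 15, 15], roll=[0, 0, 0, 0, 0])

```text
time: 9.45
position: [0.5789, -0.3068, 0.176]
tool_rot: [1.861, 0.616, -1.89]
ft_force: [0.0, 0.8, -1.9]
grip_width: 0.271
```

```bash
python3 al.py .579 -.306 a3
```

```text
pos [ 0.5789 -0.3068  0.176 ] yaw -54.7 tilt [-0.02   0.014 -1.   ] shift [-24.   -1.1  -0.3] roll None t 9.45 F [ 0.   0.8 -1.9] w 23.6
251 [ 584.6 -302.4] 39.7 z 0.0951 0.1154
559 [ 579.4 -304.5] 34.6 z 0.1221 0.147
```

The lid clicked: force dropped to hanging weight and it is about 10 mm lower. I'll lift and check it.

>>> jog_arm([
  [-5, 0, 0],
  [-20, 0, 0],
  [-40, 0, 0],
  [-58, 0, 0],
  [-58, 0, 0],
], claw=[15, 15, 15, 15, 15], roll=[0, 0, 0, 0, 0])

```text
time: 10.0
position: [0.5821, -0.3083, 0.2385]
tool_rot: [1.865, 0.61, -1.883]
ft_force: [0.0, -0.5, -1.9]
grip_width: 0.275
```

```bash
python3 al.py .579 -.306 a4; python3 -c "
from h import *
plan((.462,-.195,.235),-54.7)"
```

```text
pos [ 0.5821 -0.3083  0.2385] yaw -54.7 tilt [-0.013  0.01  -1.   ] shift [38.5 -3.   1. ] roll None t 10.0 F [ 0.  -0.5 -1.9] w 24.0
704 [ 582.  -304.3] 41.0 z 0.0952 0.116
729 [ 583.4 -306.6] 35.0 z 0.1728 0.2095
pos [ 0.5812 -0.3079  0.2363] yaw -54.7 tilt [-0.016  0.012 -1.   ] shift [   4.5 -161.    31.9] roll 0.03728825194843921 t 10.05 F [ 0.5 -0.5 -2.9] w 23.8
```

>>> jog_arm([
  [0, -30, 6],
  [0, -75, 15],
  [0, -120, 25],
  [0, -150, 31],
  [0, -159, 33],
], claw=[15, 15, 15, 15, 15], roll=[0, 0, 0, 0, 0])

```text
time: 10.55
position: [0.4601, -0.1946, 0.2391]
tool_rot: [1.86, 0.615, -1.886]
ft_force: [0.7, -0.4, -2.9]
grip_width: 0.268
```

>>> jog_arm([
  [0, 0, 0],
  [0, 0, 0],
  [0, 0, 0],
], claw=[15, 15, 15], roll=[0, 0, 0])

```text
time: 10.85
position: [0.4607, -0.1955, 0.2387]
tool_rot: [1.861, 0.615, -1.886]
ft_force: [-0.4, -0.3, -3.2]
grip_width: 0.274
```

```bash
python3 al.py .462 -.195 b1; python3 -c "
from h import *
plan((.4628,-.1972,.205),-54.7)"
```

```text
pos [ 0.4607 -0.1955  0.2387] yaw -54.6 tilt [-0.018  0.012 -1.   ] shift [38.7  1.1 -1.7] roll None t 10.85 F [-0.4 -0.3 -3.2] w 23.8
650 [ 465.4 -193.4] 40.4 z 0.095 0.1275
622 [ 462.2 -194.5] 35.7 z 0.1726 0.2095
pos [ 0.4606 -0.1955  0.2387] yaw -54.6 tilt [-0.018  0.012 -1.   ] shift [33.6  3.3 -1. ] roll 0.11072122591302502 t 10.9 F [ 0.3 -0.8 -2.7] w 23.9
```

>>> jog_arm([
  [0, 2, -2],
  [12, 2, -2],
  [25, 2, -2],
  [36, 2, -2],
  [36, 2, -2],
], claw=[15, 15, 15, 15, 15], roll=[0, 0, 0, 0, 0])

```text
time: 11.4
position: [0.4612, -0.1949, 0.1999]
tool_rot: [1.859, 0.619, -1.891]
ft_force: [0.0, -0.2, -2.8]
grip_width: 0.274
```

```bash
python3 al.py .462 -.195 b2
```

```text
pos [ 0.4612 -0.1949  0.1999] yaw -54.6 tilt [-0.022  0.015 -1.   ] shift [-0.2  0.6 -0.6] roll None t 11.4 F [ 0.  -0.2 -2.8] w 23.8
399 [ 467.2 -192.5] 40.6 z 0.0953 0.1258
591 [ 461.4 -192.1] 36.1 z 0.1341 0.1708
```

View pics/b2c.png

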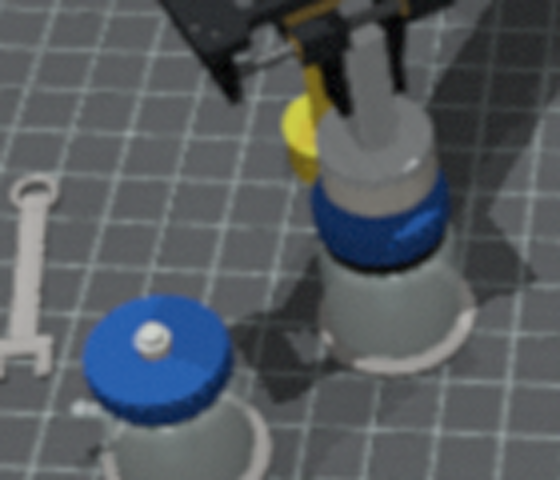

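First lid is visibly flush (left, px 150,350). The foot over the second is about 4 mm short along the jaw +y direction, so I correct and press.

>>> jog_arm([
  [0, 4, 0],
  [3, 4, 0],
  [6, 4, 0],
  [10, 4, 0],
  [10, 4, 0],
], claw=[15, 15, 15, 15, 15], roll=[0, 0, 0, 0, 0])

```text
time: 11.95
position: [0.4636, -0.1981, 0.1904]
tool_rot: [1.859, 0.618, -1.89]
ft_force: [-0.3, 0.5, -3.8]
grip_width: 0.274
```

```bash
python3 al.py .462 -.195 b3
```

```text
pos [ 0.4636 -0.1981  0.1904] yaw -54.6 tilt [-0.021  0.014 -1.   ] shift [-9.5 -3.6 -0.4] roll None t 11.95 F [-0.3  0.5 -3.8] w 23.8
307 [ 467.3 -192.3] 40.3 z 0.0957 0.1266
573 [ 464.7 -197.6] 35.3 z 0.1235 0.1612
```

>>> jog_arm([
  [1, -1, 0],
  [2, -1, 0],
  [3, -1, 0],
  [4, -1, 0],
  [4, -1, 0],
], claw=[15, 15, 15, 15, 15], roll=[0, 0, 0, 0, 0])

```text
time: 12.5
position: [0.4631, -0.1973, 0.1868]
tool_rot: [1.859, 0.618, -1.89]
ft_force: [-0.6, -0.3, -2.1]
grip_width: 0.271
```

>>> jog_arm([
  [1, 0, 0],
  [2, 0, 0],
  [3, 0, 0],
  [4, 0, 0],
  [4, 0, 0],
], claw=[15, 15, 15, 15, 15], roll=[0, 0, 0, 0, 0])

```text
time: 13.0
position: [0.4632, -0.1973, 0.1838]
tool_rot: [1.859, 0.617, -1.889]
ft_force: [-2.6, 0.8, 5.0]
grip_width: 0.267
```

>>> jog_arm([
  [1, 0, 0],
  [2, 0, 0],
  [3, 0, 0],
  [3, 0, 0],
  [3, 0, 0],
], claw=[15, 15, 15, 15, 15], roll=[0, 0, 0, 0, 0])

```text
time: 13.5
position: [0.4629, -0.1971, 0.18]
tool_rot: [1.859, 0.618, -1.89]
ft_force: [-0.8, -0.5, -4.0]
grip_width: 0.275
```

>>> jog_arm([
  [-5, 0, 0],
  [-20, 0, 0],
  [-40, 0, 0],
  [-56, 0, 0],
  [-56, 0, 0],
], claw=[15, 15, 15, 15, 15], roll=[0, 0, 0, 0, 0])

```text
time: 14.0
position: [0.4661, -0.1986, 0.2396]
tool_rot: [1.862, 0.613, -1.884]
ft_force: [0.6, 0.0, -2.7]
grip_width: 0.268
```

```bash
python3 al.py .462 -.195 b4; python3 - <<'E'
from h import *
f=np.load('pics/b4.npz'); P=cloud(cam('scene'),f['D']); hsv=cv2.cvtColor(f['im'],cv2.COLOR_RGB2HSV)
bl=(hsv[...,0]>100)&(hsv[...,0]<125)&(hsv[...,1]>150)
for x,y in ((.579,-.306),(.462,-.195),(.640,.074)):
    z=P[bl&(np.hypot(P[...,0]-x,P[...,1]-y)<.05)][:,2]; z=z[z<.15]; print('lid',x,y,np.median(z[z>np.median(z)]).round(4),len(z))
# dish rim from start-of-carry picture (empty dish) : h2top & h2scene
for n in ('top','scene'):
    f=np.load(f'pics/h2{n}.npz'); im,D=f['im'],f['D']; P=cloud(cam(n),D); hsv=cv2.cvtColor(im,cv2.COLOR_RGB2HSV)
    m=((hsv[...,1]<45)&(hsv[...,2]>110)&(np.hypot(P[...,0]-.645,P[...,1]+.095)<.075)&(P[...,2]<.03)).astype(np.uint8)
    k,lab,s,ce=cv2.connectedComponentsWithStats(m); m=lab==1+s[1:,4].argmax()
    q=(P[m][:,:2]*1000).astype(np.float32); print(n,'dish',m.sum(),cv2.minEnclosingCircle(q),cv2.fitEllipse(cv2.convexHull(q)))
plan((.6440,-.0960,.235),-54.7)
E
```

```text
pos [ 0.4661 -0.1986  0.2396] yaw -54.6 tilt [-0.015  0.011 -1.   ] shift [39.7 -4.6  1. ] roll None t 14.0 F [ 0.6  0.  -2.7] w 23.3
615 [ 464.7 -192.7] 41.0 z 0.0954 0.118
624 [ 466.9 -196.8] 35.6 z 0.1734 0.2105
lid 0.579 -0.306 0.1123 832
lid 0.462 -0.195 0.1123 620
lid 0.64 0.074 0.1125 905
top dish 1474 ((644.9390869140625, -94.99828338623047), 74.87541961669922) ((645.1932373046875, -95.1125259399414), (147.44744873046875, 149.32162475585938), 168.13023376464844)
scene dish 1647 ((645.0215454101562, -95.1968765258789), 74.76544952392578) ((640.4840698242188, -94.43084716796875), (135.44337463378906, 153.58041381835938), 175.692138671875)
pos [ 0.4652 -0.1983  0.2378] yaw -54.6 tilt [-0.018  0.012 -1.   ] shift [   1.    20.3 -205. ] roll 0.11684401558626689 t 14.05 F [-0.8  0.4 -2.5] w 23.5
```

All three lids read 0.112, so the second is home too. Now I carry the tool back to the dish.

>>> jog_arm([
  [0, 4, -40],
  [0, 9, -90],
  [0, 14, -140],
  [0, 19, -185],
  [0, 20, -205],
], claw=[15, 15, 15, 15, 15], roll=[0, 0, 0, 0, 0])

```text
time: 14.55
position: [0.6462, -0.0917, 0.2341]
tool_rot: [1.86, 0.623, -1.885]
ft_force: [-0.7, -0.4, -3.0]
grip_width: 0.275
```

>>> jog_arm([
  [0, 0, 0],
  [0, 0, 0],
  [0, 0, 0],
], claw=[15, 15, 15], roll=[0, 0, 0])

```text
time: 14.85
position: [0.645, -0.0932, 0.2335]
tool_rot: [1.859, 0.621, -1.887]
ft_force: [-0.6, 0.0, -2.5]
grip_width: 0.274
```

```bash
python3 al.py .644 -.095 d1; python3 - <<'E'
from h import *
for n in ('top','scene'):
    f=np.load(f'pics/h2{n}.npz'); im,D=f['im'],f['D']; P=cloud(cam(n),D)
    m=((np.hypot(P[...,0]-.645,P[...,1]+.095)<.062)&(P[...,2]<.03)&(P[...,2]>.0085))
    q=(P[m][:,:2]*1000).astype(np.float32); print(n,'dish',m.sum(),cv2.minEnclosingCircle(q),'bench/floor z',np.median(P[(np.hypot(P[...,0]-.645,P[...,1]+.095)<.03)][:,2]))
plan((.6440,-.0960,.075),-54.7)
E
```

```text
pos [ 0.645  -0.0932  0.2335] yaw -54.4 tilt [-0.02   0.015 -1.   ] shift [33.5  1.6  1.6] roll None t 14.85 F [-0.6  0.  -2.5] w 23.8
top dish 255 ((644.45751953125, -85.76681518554688), 55.905460357666016) bench/floor z 0.004642449548703853
scene dish 360 ((645.5802001953125, -88.49189758300781), 54.09505081176758) bench/floor z 0.005443910503540206
pos [ 0.6451 -0.0936  0.2339] yaw -54.5 tilt [-0.019  0.015 -1.   ] shift [158.8   5.    1.1] roll 0.22301701811173302 t 14.9 F [-0.1 -0.3 -2.3] w 23.3Traceback (most recent call last):
  File "al.py", line 11, in <module>
    q=(P[m][:,:2]*1000).astype(np.float32); e=cv2.minEnclosingCircle(q); print(m.sum(),np.round(e[0],1),round(e[1],1),'z',P[m][:,2].min().round(4),P[m][:,2].max().round(4))
                                                                                                                          ~~~~~~~~~~~~~^^
    return umr_minimum(a, axis, None, out, keepdims, initial, where)
ValueError: zero-size array to reduction operation minimum which has no identity
```

>>> jog_arm([
  [20, 0, -2],
  [60, 0, -3],
  [100, 0, -3],
  [130, 0, -3],
  [130, 0, -3],
], claw=[15, 15, 15, 15, 15], roll=[0, 0, 0, 0, 0])

```text
time: 15.4
position: [0.6403, -0.0916, 0.0992]
tool_rot: [1.853, 0.621, -1.898]
ft_force: [-0.9, -0.2, -3.1]
grip_width: 0.274
```

>>> jog_arm([
  [0, 0, 0],
  [0, 0, 0],
  [0, 0, 0],
], claw=[15, 15, 15], roll=[0, 0, 0])

```text
time: 15.7
position: [0.6416, -0.0921, 0.1015]
tool_rot: [1.856, 0.619, -1.895]
ft_force: [-0.1, 0.5, -2.4]
grip_width: 0.272
```

```bash
python3 - <<'E'
from h import *
plan((.645,-.0895,.07),-54.5)
im,D,c,st=snap('scene','d2'); cv2.imwrite('pics/d2c.png',cv2.resize(im[210:330,210:350,::-1],None,fx=4,fy=4,interpolation=2))
E
```

```text
pos [ 0.6416 -0.0921  0.1015] yaw -54.6 tilt [-0.025  0.014 -1.   ] shift [31.5  0.6 -4.7] roll -0.13821229788348433 t 15.7 F [-0.1  0.5 -2.4] w 23.7
```

View pics/d2c.png

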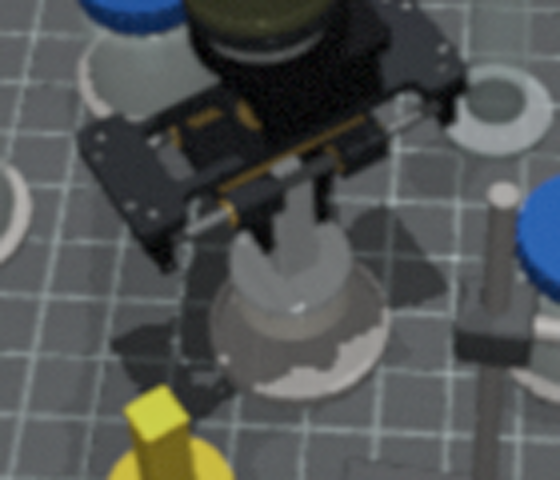

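The tool hangs over the dish (foot px about (290,285), dish centre (300,325) in the crop, seen obliquely). I lower it with a small correction.

>>> jog_arm([
  [0, 0, -5],
  [8, 0, -5],
  [18, 0, -5],
  [28, 0, -5],
  [28, 0, -5],
], claw=[15, 15, 15, 15, 15], roll=[0, 0, 0, 0, 0])

```text
time: 16.25
position: [0.6441, -0.0885, 0.0715]
tool_rot: [1.854, 0.62, -1.897]
ft_force: [1.0, 0.4, -2.5]
grip_width: 0.273
```

>>> jog_arm([
  [1, 0, 0],
  [2, 0, 0],
  [3, 0, 0],
  [4, 0, 0],
  [4, 0, 0],
], claw=[15, 15, 15, 15, 15], roll=[0, 0, 0, 0, 0])

```text
time: 16.75
position: [0.6442, -0.0883, 0.0707]
tool_rot: [1.854, 0.619, -1.897]
ft_force: [-5.1, -0.1, 13.2]
grip_width: 0.272
```

>>> jog_arm([
  [0, 0, 0],
  [0, 0, 0],
  [0, 0, 0],
  [0, 0, 0],
  [0, 0, 0],
], claw=[20, 26, 28, 32, 40], roll=[0, 0, 0, 0, 0])

```text
time: 17.25
position: [0.6443, -0.0885, 0.0704]
tool_rot: [1.854, 0.619, -1.897]
ft_force: [0.3, -0.4, -0.5]
grip_width: 0.395
```

>>> jog_arm([
  [0, 0, 0],
  [0, 0, 0],
  [0, 0, 0],
  [0, 0, 0],
  [0, 0, 0],
], claw=[60, 80, 87, 87, 87], roll=[0, 0, 0, 0, 0])

```text
time: 17.75
position: [0.6443, -0.0885, 0.0705]
tool_rot: [1.854, 0.619, -1.897]
ft_force: [-0.0, -0.3, -0.5]
grip_width: 0.829
```

```bash
python3 w.py w9
```

```text
pos [ 0.6443 -0.0885  0.0705] yaw -54.6 tilt [-0.027  0.013 -1.   ] shift [-179.5    0.4    6.6] roll 0.38231963978151384 t 17.75 F [-0.  -0.3 -0.5] w 72.1
grip top 1818 [ 0.6433 -0.0875  0.12  ] ((643.0845336914062, -87.47116088867188), (13.583858489990234, 23.95562744140625), 36.39890670776367) ((642.5144653320312, -87.95475006103516), 13.26181697845459)
disc 5596 [ 0.6513 -0.0826  0.0361] ((648.8028564453125, -83.49014282226562), (51.98401641845703, 67.51874542236328), 35.79243850708008) ((642.6327514648438, -88.01268005371094), 33.86698532104492)
```

Tool top is at 0.120 and the disc at 0.036, as at the start, so it stands upright at (0.643, -0.088). I open fully and retreat straight up.

>>> jog_arm([
  [0, 0, 0],
  [-10, 0, 0],
  [-35, 0, 0],
  [-70, 0, 0],
  [-100, 0, 0],
], claw=[87, 87, 87, 87, 87], roll=[0, 0, 0, 0, 0])

```text
time: 18.3
position: [0.6473, -0.0897, 0.1727]
tool_rot: [1.855, 0.619, -1.895]
ft_force: [0.1, 0.2, -0.2]
grip_width: 0.996
```

>>> jog_arm([
  [-20, 0, 0],
  [-50, 0, 0],
  [-80, 0, 0],
  [-80, 0, 0],
  [-80, 0, 0],
], claw=[87, 87, 87, 87, 87], roll=[0, 0, 0, 0, 0])

```text
time: 18.8
position: [0.6498, -0.0907, 0.2542]
tool_rot: [1.857, 0.618, -1.893]
ft_force: [-0.8, -0.8, -1.0]
grip_width: 1.001
```

```bash
python3 w.py w10; python3 - <<'E'
from h import *
im,D,c,st=snap('scene','fin'); P=cloud(c,D); hsv=cv2.cvtColor(im,cv2.COLOR_RGB2HSV)
bl=(hsv[...,0]>100)&(hsv[...,0]<125)&(hsv[...,1]>150)
for x,y in ((.579,-.306),(.462,-.195),(.640,.074)):
    z=P[bl&(np.hypot(P[...,0]-x,P[...,1]-y)<.05)][:,2]; z=z[z<.15]; print('lid',x,y,np.median(z[z>np.median(z)]).round(4),len(z))
plan((0,0,0))
E
```

```text
pos [ 0.6498 -0.0907  0.2542] yaw -54.6 tilt [-0.024  0.013 -1.   ] shift [4.3 0.2 7.2] roll 0.40052469270605684 t 18.8 F [-0.8 -0.8 -1. ] w 87.1
grip top 700 [ 0.643  -0.0876  0.1197] ((642.3470458984375, -88.26132202148438), (24.216285705566406, 23.725006103515625), 34.87080001831055) ((642.5916137695312, -88.04206848144531), 15.688342094421387)
disc 1782 [ 0.6487 -0.0853  0.0361] ((644.3010864257812, -86.9115219116211), (62.862518310546875, 67.24361419677734), 29.093149185180664) ((642.306396484375, -88.30180358886719), 33.87728500366211)
lid 0.579 -0.306 0.1123 833
lid 0.462 -0.195 0.1124 92
lid 0.64 0.074 0.1125 906
pos [ 0.6488 -0.0908  0.2519] yaw -54.6 tilt [-0.027  0.013 -1.   ] shift [ 270.7 -442.9  472.5] roll None t 18.9 F [-0.5 -0.3 -1.1] w 87.1
```

View pics/fin.png

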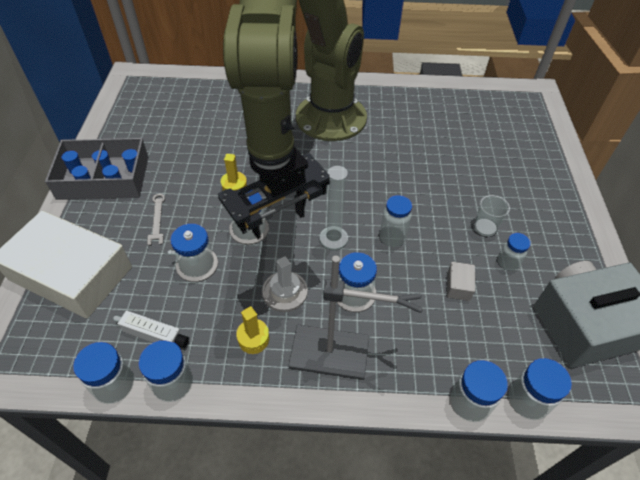

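The tool stands upright in its dish (px 285,285), every bystander is where it was, and the open gripper is clear above.

```bash
python3 -c "
from h import *
print(order.close_job())"
```

```text
the job is handed in; nothing more can be done
None
```

I pressed both proud lids home with the white seating tool, stood it upright in its dish again, and handed the job in at about 19 s of the 61 s.

- **Lids:** The proud lids were at about (0.579, -0.306) and (0.462, -0.195). I pressed each down in steps of about 1 mm per row. The highest push I read was about 8 N, at the end of a move. Each lid then gave way, leaving only the tool's hanging weight on the wrist. All three lids now read 0.112 m by camera depth, level with the one that was home from the start, which I left alone. My depth readings run about 2 mm high, so this matches the stated 110 mm.
- **Tool:** It stands upright in the dish, with its top at 0.120 m and its disc at 0.036 m, the same as before. It now stands about 7 mm from its first spot, nearer the dish centre. Setting it down took about 13 N.
- **Surroundings:** In the last picture everything else looks unmoved, and the gripper is open and touching nothing.

**What did not agree fully:**
- The hand's tilt drifted to about 1.2° while pressing and 1.7° by the end, so the presses were very slightly out of square.
- The camera estimates of the foot's centre differed by 2–4 mm, well within the 11 mm bore clearance around the port.
- In the last view the arm hid most of the second lid, so its final reading rests on 92 pixels. An earlier, clearer view right after pressing it gave the same height.

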